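# Switch the spectrometer on in order

## Robot

A 7-joint arm with a two-finger parallel gripper is mounted at the origin on the work surface. World frame = base frame: x ahead of the robot, y to its left, z up, the work surface at z = 0. Lengths are in m, angles in rad, forces in N, time in s.
With the tool pointing down it reaches from about 0.4 to 0.85 m from the base axis. Payload 4.4 kg.
Tool frame: the origin (TCP) lies at the very end of the fingers, on their centre line; the grasp point (between the pads) lies 19 mm behind it; z points along the fingers, y is the line along which they close (so a half turn about z gives the same grasp; the last joint's range is limited). The gripper opens to 94 mm and grips with 3 to 60 N. Pads are 16 mm wide; open, the fingers measure 119 mm over their backs; the gripper's body (75 mm by 177 mm) begins 78 mm behind the grasp point.
Start: joints at [-1.367, 0.628, 0.038, 1.517, -0.027, 0.996, -0.02], TCP at [0.173, 0.627, 0.205] pointing down, gripper open.
Joint ranges: [-3.06, 3.06], [-0.37, 2.12], [-1.25, 1.32], [0.18, 2.47], [-1.1, 4.24], [0.23, 1.98], [-2.94, 2.94]. Speed limits (rad/s): [2.57, 2.57, 3.14, 3.14, 3.14, 3.14, 3.14].

## Interface

Orientations are given as a unit quaternion [x, y, z, w].
In Python, from workcell import r, grab_frame, camera_info gives the robot as it stands.
- The arm moves only by the shell command python3 -m creep 'ROWS' [FORCE]. ROWS is JSON, a list of rows, each a list of 3 entries, a list of its own where there are three numbers: the shift along the tool's x, y, z in cm, then the turn, a rotation vector about the tool's x, y, z in degrees, then the opening, from 0 (shut) to 1 (fully open). In form: [[[x, y, z], [ax, ay, az], fingers], ...]. A call has 1 to 20 rows; each row is the pose to reach, as a shift and turn from the pose commanded when the call began, along the tool's axes at that moment; what a row does not reach only later rows make up. A row lasts 1/8 s, in which the tool goes at most 62.5 mm and 10.7 degrees, less where a joint would pass 70% of its speed; a pose out of reach is approached as far as the arm can. A call with a gripper value outside its range is refused whole. The fingers move at their own pace and stop on an object; FORCE is the grip in N (left out, the last holds). Time passes only in rows, so rows that repeat a pose let the fingers close. It gives the time, the measured TCP pose, the force, the opening and the grip force at its end, in the units of the state.
- r.sense(): the state, without advancing time (a new reading comes with each control period).
- grab_frame(name): name is "scene" or "top" or "wrist"; returns (picture, depth): 420x560x3 uint8, red, green, blue; 420x560 float32, m along the optical axis (not along the pixel's ray), 0 where there is no reading.
- camera_info(name): a dict with "fx", "fy", "cx", "cy" (pixels), "k1" (the pictures are not rectified: a ray, as slopes to the right and down, at radius r is drawn at 1 + k1 r^2 times it, then the intrinsics apply), "view" (4x4, takes a point from world to camera coordinates); the wrist camera has in their place "tool_from_camera" (4x4, takes a point from camera to tool coordinates, whose origin is the TCP and whose axes are the flange's). Camera axes: x right, y up, looking along -z (the intrinsics and any distortion apply to the point x, -y, -z); pixel columns grow to the right and rows downward; lengths in m; the calibration is good to about 2 mm. A picture is of the moment at which its call begins: read the wrist's pose just before it. camera_info takes no time and is no camera call.
- r.hand_in(): hands the job in; it is judged then, once.
The state is a dict: "time": time; "joint_pos": joint angles; "joint_velocities": joint speeds; "effort": joint torques, N m; "position": TCP position; "eef_rot": TCP orientation; "force": force on the tool from outside, world axes, zero at the start; "moment": the same for the moment, N m; "grip_width": finger opening in m; "gripper_force": force on a finger pad.
Only numpy, scipy, OpenCV 4.12 (cv2) and the standard library are available. Lean on these libraries where they do the work, as an engineer would, in place of code of your own. Each camera call takes 0.05 s, during which the arm holds its last target. There are 200 camera calls.

## Task

Wake up the bench spectrometer with your fingertips: press down the round key on the white purge unit, then the square key on the grey lamp supply, then the long bar key on the spectrometer, in that order, so that each stays down. Press lightly, as on a keyboard, leave the small round stop key beside the bar alone, and neither pick up nor shift the vial, the jar or the spatula.

Things in the scene. Friction and masses are not known exactly. Their poses are not given: they have to be found in the camera images.
- purge_key (a joint): Round grey key, 30 mm across, on top of the purge unit. The key slides straight down and stays wherever it is left: moving it takes about 3.5 N at first and 6 N at the bottom of its 11 mm stroke, where it meets a hard stop. Joint value in m: 0 = fully up (as at the start), 0.011 = fully down; it is switched on, and counts as pressed in, beyond 0.004.
- purge_key_top (a point): Point at the centre of the key's flat top, 17 mm above the deck around it while the key is up; it goes down with the key. It sits on the purge unit 30 mm from the middle of the unit's top towards its front (-x), on the centre line. Top of the key about 87 mm above the bench.
- lamp_key (a joint): Square grey key, 26 by 26 mm, on top of the lamp supply. The key slides straight down and stays wherever it is left: moving it takes about 3.5 N at first and 6 N at the bottom of its 11 mm stroke, where it meets a hard stop. Joint value in m: 0 = fully up (as at the start), 0.011 = fully down; it is switched on, and counts as pressed in, beyond 0.004.
- lamp_key_top (a point): Point at the centre of the key's flat top, 17 mm above the deck around it while the key is up; it goes down with the key. It sits on the lamp supply 35 mm from the middle of the top towards its front (-x), on the centre line; the vial stands behind it, about 75 mm away (+x). Top of the key about 107 mm above the bench.
- scan_key (a joint): Grey bar key, 22 (x) by 44 (y) mm, on the low front deck of the spectrometer. The key slides straight down and stays wherever it is left: moving it takes about 3.5 N at first and 6 N at the bottom of its 11 mm stroke, where it meets a hard stop. Joint value in m: 0 = fully up (as at the start), 0.011 = fully down; it is switched on, and counts as pressed in, beyond 0.004.
- scan_key_top (a point): Point at the centre of the key's flat top, 17 mm above the deck around it while the key is up; it goes down with the key. It sits on the spectrometer's low front deck, 90 mm to the front (-x) and 30 mm to the left (+y) of the instrument's middle; the higher body begins 40 mm behind the key's centre. Top of the key about 117 mm above the bench.
- stop_key (a joint): Small round grey stop key, 18 mm across, on the same deck, springs back when let go (about 1 N at first, 2.7 N at the bottom). Must not be pressed. Joint value in m: 0 = up, 0.006 = fully down; beyond 0.0025 it counts as pressed.
- stop_key_top (a point): Point at the centre of the stop key's top, 17 mm above the deck, 70 mm to the -y side of the bar key's centre.
- purge_unit: Fixed white box, the purge unit, 130 (x) by 110 (y) by 70 mm high, with a dial and a glass flow tube on its front. Stands to one side of the spectrometer. Origin: centre of its underside on the bench, x towards its back, z up. No more than 15 N may be put on it or its key.
- lamp_supply: Fixed grey vented box, the lamp supply, 140 (x) by 110 (y) by 90 mm high, with a black front panel. Stands on the other side of the spectrometer from the purge unit; the two may change sides. Origin: centre of its underside on the bench, x towards its back, z up. No more than 15 N may be put on it or its key.
- spectrometer: Fixed putty-coloured spectrometer, 260 by 260 mm, standing between the two boxes. Its front deck is 100 mm high and 80 mm deep (x); the body behind it, with the sample lid, is 151 mm high. Origin: centre of its underside on the bench, x towards its back, z up. No more than 15 N may be put on it or its keys.
- vial_center (a point): Centre of the loose glass vial with a white cap, 22 mm across and 45 mm tall, standing on the lamp supply's top behind the square key, to be left there.
- jar_center (a point): Centre of the loose amber glass jar with a black cap, 48 mm across and 70 mm tall, standing on the bench between the robot and the spectrometer, to be left there.
- spatula_center (a point): Middle of a loose slim steel lab spatula, 160 mm long, 16 mm wide and 8 mm high, lying crosswise (along y) on the bench between the robot and the spectrometer, to be left there.

How it is judged:
On the way, in this order (a step that is already met when the one before it is completed fails the run):
1. the purge unit's round key is pressed down (value of joint purge_key above 0.004 m), for 0.2 s.
2. then the lamp supply's square key is pressed down (value of joint lamp_key above 0.004 m), for 0.2 s.
3. then the spectrometer's bar key is pressed down (value of joint scan_key above 0.004 m), for 0.2 s.
At the end, for the whole second after the job is handed in: The round, square and bar keys are all more than 4 mm down, the stop key is up (less than 2.5 mm down), the vial and the jar stand upright, and the vial, jar and spatula are within 20 mm of where they were (value of joint each of purge_key, lamp_key, scan_key above 0.004 m and value of joint stop_key below 0.0025 m and distance of each of vial_center, jar_center, spatula_center from where it was at the start of the episode below 0.02 m and angle between each of vial_center, jar_center's own z axis and vertical below 0.2 rad); the robot touches nothing.
It fails at once if the square key is pressed (over 2 mm) before the round key is down (value of joint lamp_key above 0.002 m and value of joint purge_key below 0.004 m).
It fails at once if the bar key is pressed (over 2 mm) before the square key is down (value of joint scan_key above 0.002 m and value of joint lamp_key below 0.004 m).
It fails at once if the stop key is pressed (over 2.5 mm) (value of joint stop_key above 0.0025 m).
It fails at once if an instrument or its key takes more than 15 N (contact force between any of the fingers, the arm and purge_unit above 15 N or contact force between any of the fingers, the arm and lamp_supply above 15 N or contact force between any of the fingers, the arm and spectrometer above 15 N).
It fails at once if the vial, jar or spatula is lifted or shifted by more than 20 mm (distance of any of vial_center, jar_center, spatula_center from where it was at the start of the episode above 0.02 m).
It also fails if it takes over 53 s, if anything falls off the work surface, if the arm or the gripper's body presses on something with over 40 N, if the wrist force passes 120 N, or if a joint passes its speed limit or range.

## Working session

There is one attempt and no reset: what is moved stays moved. The work goes in short steps, Python scripts to look and compute and a shell command to move; the robot and the scene stay as the last step left them, time stands still between calls to the robot, and variables do not carry over. Pictures are saved under pics/ and viewed, at most 10 in all, crops included, and the job is handed in when it is done.

```bash
mkdir -p pics
cat > h.py <<'E'
import numpy as np, cv2
from scipy.spatial.transform import Rotation as R
from workcell import r, grab_frame, camera_info
def world(name,d,ci,T=None):
    h,w=d.shape
    u,v=np.meshgrid(np.arange(w),np.arange(h))
    K=np.array([[ci['fx'],0,ci['cx']],[0,ci['fy'],ci['cy']],[0,0,1.]])
    p=cv2.undistortPoints(np.stack([u,v],-1).reshape(-1,1,2).astype(float),K,np.array([ci['k1'],0,0,0.])).reshape(h,w,2)
    c=np.stack([p[...,0]*d,-p[...,1]*d,-d,np.ones_like(d)],-1)
    if T is None: T=np.linalg.inv(np.array(ci['view']))
    return (c@T.T)[...,:3]
E
python3 - <<'E'
from h import *
s=r.sense();print({k:np.round(v,3).tolist() for k,v in s.items()})
for n in('top','scene'):
    im,d=grab_frame(n);ci=camera_info(n)
    np.savez(n+'.npz',im=im,d=d,P=world(n,d.astype(float),ci))
    cv2.imwrite(f'pics/{n}.png',im[...,::-1]); print(n,np.linalg.inv(np.array(ci['view']))[:3,3],(d>0).mean())
E
```

```text
{'time': 0.0, 'joint_pos': [-1.367, 0.629, 0.038, 1.518, -0.027, 0.996, -0.02], 'joint_velocities': [0.001, -0.002, 0.0, 0.0, 0.001, 0.002, -0.001], 'effort': [-0.0, -54.974, 1.144, -18.664, -0.052, 0.024, 0.0], 'position': [0.173, 0.626, 0.205], 'eef_rot': [0.135, 0.991, -0.001, -0.0], 'force': [-0.241, -0.985, -0.652], 'moment': [0.002, -0.038, 0.05], 'gripper_force': 0.0, 'grip_width': 0.094}
top [0.41963725 0.01205394 1.05630138] 0.9961862244897959
scene [0.95476692 0.72180753 0.92955239] 0.9959651360544217
```

View pics/top.png

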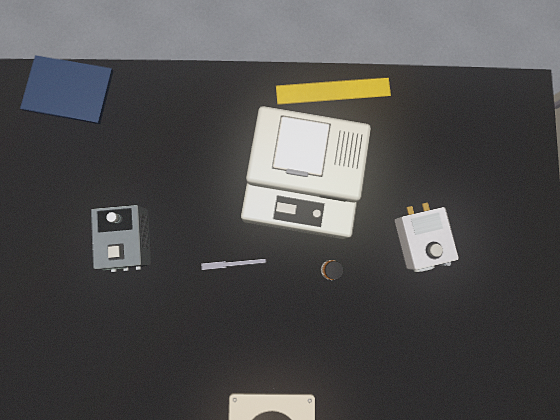

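View pics/scene.png

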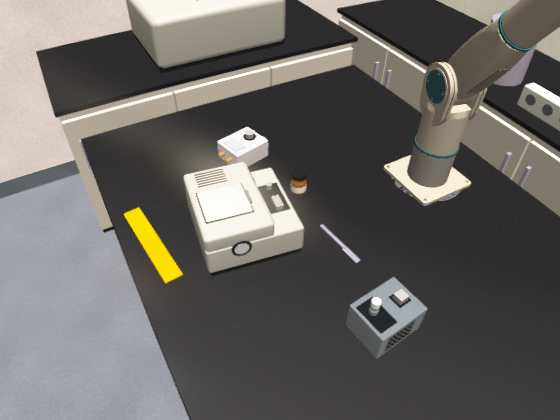

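The top view shows the lamp key at about (114,252), the purge key (434,250), the bar key (286,209), the stop key (317,213), the vial (112,217), the jar (332,269) and the spatula (233,264). The scene view agrees with this layout.

Run:
```python
from h import *
z=np.load('top.npz');P=z['P'];im=z['im'];hsv=cv2.cvtColor(im,cv2.COLOR_RGB2HSV)
for n,(u,v),zt in [('purge',(434,250),.087),('lamp',(114,252),.107),('scan',(286,209),.117),('stop',(317,213),.117),('vial',(112,217),.135),('jar',(332,269),.07),('spat',(233,264),.008)]:
    Q=P[v-18:v+19,u-18:u+19]; m=(abs(Q[...,2]-zt)<.006).astype(np.uint8)
    k,l,st,c=cv2.connectedComponentsWithStats(m,connectivity=4)
    lab=l[18,18]
    print(n,P[v,u].round(4),'n',(l==lab).sum() if lab else 0, end=' ')
    if lab:
        q=Q[l==lab]; print('mean',q.mean(0).round(4),'mid',((q.min(0)+q.max(0))/2).round(4),'size',np.ptp(q,0).round(3),cv2.minAreaRect((q[:,:2]*1000).astype(np.float32)))
    else: print()
def box(n,zt,reg):
    m=np.zeros(P.shape[:2],bool);a,b,c,d=reg;m[b:d,a:c]=1
    m&=abs(P[...,2]-zt)<.004
    print(n,cv2.minAreaRect((P[m][:,:2]*1000).astype(np.float32)),np.median(P[m][:,2]))
box('purge',.07,(385,190,470,285));box('lamp',.09,(80,195,160,285));box('deck',.1,(225,175,370,245));box('body',.151,(235,95,380,210))
```

```text
purge [ 0.4501 -0.3735  0.0856] n 137 mean [ 0.4505 -0.3763  0.0869] mid [ 0.4501 -0.3775  0.0866] size [0.028 0.032 0.011] ((450.5998229980469, -376.35333251953125), (28.06513786315918, 28.546192169189453), 49.7150993347168)
lamp [0.4342 0.3595 0.1083] n 140 mean [0.4357 0.3616 0.1065] mid [0.4354 0.3618 0.106 ] size [0.025 0.028 0.009] ((435.68719482421875, 361.8822326660156), (25.53702735900879, 26.303499221801758), 3.7131290435791016)
scan [ 0.5368 -0.0262  0.1173] n 191 mean [ 0.5395 -0.025   0.1169] mid [ 0.5395 -0.0251  0.1159] size [0.026 0.043 0.01 ] ((539.706787109375, -25.152244567871094), (43.868499755859375, 21.884374618530273), 81.75019073486328)
stop [ 0.529  -0.0964  0.1162] n 45 mean [ 0.5288 -0.0939  0.1167] mid [ 0.5289 -0.0933  0.1172] size [0.014 0.016 0.009] ((528.9798583984375, -93.24314880371094), (15.652658462524414, 13.952547073364258), 89.10779571533203)
vial [0.5109 0.3596 0.1323] n 83 mean [0.5116 0.3606 0.1343] mid [0.5119 0.362  0.1339] size [0.02  0.023 0.007] ((511.7071533203125, 361.08721923828125), (21.154821395874023, 20.715726852416992), 37.170173
[... 255 characters left out ...]
 0.008 ] n 178 mean [0.4123 0.1026 0.0064] mid [0.4085 0.0994 0.0078] size [0.026 0.089 0.011] ((413.7382507324219, 100.47103881835938), (20.373477935791016, 92.36521911621094), 10.28823184967041)
purge ((477.56390380859375, -370.897216796875), (135.4875030517578, 108.97100830078125), 13.551663398742676) 0.0703684536723701
lamp ((470.93341064453125, 364.5736083984375), (140.48712158203125, 109.860595703125), 5.994218349456787) 0.09003069834496263
deck ((536.87841796875, -54.87786865234375), (257.41815185546875, 82.02066802978516), 81.3153076171875) 0.10019385930680036
body ((661.140380859375, -73.79244995117188), (244.1253662109375, 167.74917602539062), 80.85588836669922) 0.15045859876871587
```

```bash
cat > sh.py <<'E'
import sys,json
from h import *
def shift(*W):
    s=r.sense();M=R.from_quat(s['eef_rot']);p=np.array(s['position'])
    print('t',s['time'],'pos',p.round(4),'z',M.as_matrix()[:,2].round(3),'F',np.round(s['force'],1),'q',np.round(s['joint_pos'],2))
    for w in W: print(w,'->',(M.inv().apply(np.array(w)-p)*100).round(2))
if __name__=='__main__': shift(*json.loads(sys.argv[1]))
E
python3 sh.py '[[0.40,0.45,0.25],[0.5,0.1,0.25],[0.47,-0.2,0.25],[0.4505,-0.376,0.15]]'
```

```text
t 0.1 pos [0.1731 0.626  0.2047] z [-0.    -0.002 -1.   ] F [ 0.3 -0.   0.8] q [-1.37  0.63  0.04  1.52 -0.03  1.   -0.02]
[0.4, 0.45, 0.25] -> [-26.56 -10.92  -4.51]
[0.5, 0.1, 0.25] -> [-45.53 -41.98  -4.46]
[0.47, -0.2, 0.25] -> [-50.64 -71.7   -4.42]
[0.4505, -0.376, 0.15] -> [-53.45 -89.17   5.61]
```

```bash
python3 -m creep '[[[-26.5,-11,-4.5],[0,0,0],0],[[-26.5,-11,-4.5],[0,0,0],0],[[-26.5,-11,-4.5],[0,0,0],0],[[-26.5,-11,-4.5],[0,0,0],0],[[-26.5,-11,-4.5],[0,0,0],0],[[-45.5,-42,-4.5],[0,0,0],0],[[-45.5,-42,-4.5],[0,0,0],0],[[-45.5,-42,-4.5],[0,0,0],0],[[-45.5,-42,-4.5],[0,0,0],0],[[-45.5,-42,-4.5],[0,0,0],0],[[-45.5,-42,-4.5],[0,0,0],0],[[-50.6,-71.7,-4.5],[0,0,0],0],[[-50.6,-71.7,-4.5],[0,0,0],0],[[-50.6,-71.7,-4.5],[0,0,0],0],[[-50.6,-71.7,-4.5],[0,0,0],0],[[-50.6,-71.7,-4.5],[0,0,0],0],[[-53.5,-89.2,1],[0,0,0],0],[[-53.5,-89.2,1],[0,0,0],0],[[-53.5,-89.2,1],[0,0,0],0],[[-53.5,-89.2,1],[0,0,0],0]]' 10; python3 sh.py '[[0.4505,-0.376,0.15],[0.4505,-0.376,0.095]]'
```

```text
time: 2.6
position: [0.4475, -0.3808, 0.1935]
eef_rot: [0.139, 0.99, -0.001, -0.002]
force: [0.0, -0.6, 0.1]
grip_width: 0.0008
gripper_force: 0.0
t 2.6 pos [ 0.4475 -0.3808  0.1935] z [-0.004 -0.001 -1.   ] F [ 0.  -0.6  0.1] q [ 0.53  0.56  0.19  1.71 -0.13  0.88  2.07]
[0.4505, -0.376, 0.15] -> [-0.18  0.55  4.34]
[0.4505, -0.376, 0.095] -> [-0.2   0.56  9.84]
```

```bash
python3 -m creep '[[[0,0,3],[0,0,0],0],[[0,0,6],[0,0,0],0],[[0,0,8],[0,0,0],0],[[0,0,8.5],[0,0,0],0],[[0,0,8.5],[0,0,0],0],[[0,0,8.5],[0,0,0],0]]'
python3 - <<'E'
from sh import *
shift([0.4505,-0.376,0.090])
s=r.sense();im,d=grab_frame('wrist');ci=camera_info('wrist')
cv2.imwrite('pics/w1.png',im[...,::-1])
T=np.eye(4);T[:3,:3]=R.from_quat(s['eef_rot']).as_matrix();T[:3,3]=s['position'];T=T@np.array(ci['tool_from_camera'])
P=world('w',d.astype(float),ci,T)
m=(abs(P[...,2]-.087)<.005)&(np.hypot(P[...,0]-.4505,P[...,1]+.376)<.03)
print(m.sum(),P[m].mean(0),cv2.minAreaRect((P[m][:,:2]*1000).astype(np.float32)))
E
```

```text
time: 3.35
position: [0.4518, -0.376, 0.1115]
eef_rot: [0.134, 0.991, -0.0, 0.001]
force: [0.3, -0.0, 0.1]
grip_width: 0.0002
gripper_force: 0.0
t 3.35 pos [ 0.4518 -0.376   0.1115] z [ 0.001 -0.001 -1.   ] F [ 0.3 -0.   0.1] q [ 0.54  0.66  0.16  1.79 -0.15  0.7   2.09]
[0.4505, -0.376, 0.09] -> [ 0.13 -0.03  2.15]
694 [ 0.44559676 -0.37551295  0.08619203] ((446.0422058105469, -375.6282958984375), (29.258893966674805, 17.260053634643555), 76.59635162353516)
```

View pics/w1.png

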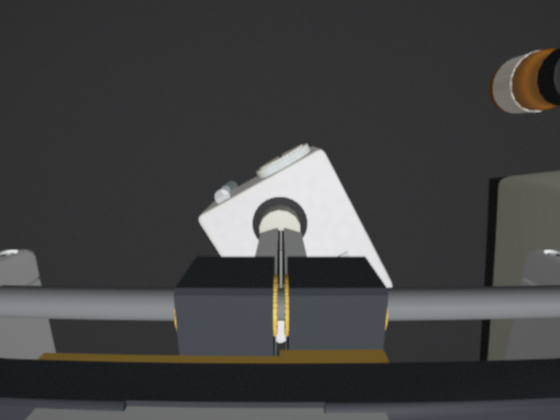

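The wrist view shows the closed fingers right over the round key at (280,225), with nothing else near. I press now.

```bash
python3 -m creep '[[[0.1,0,1],[0,0,0],0],[[0.1,0,1.8],[0,0,0],0],[[0.1,0,2.1],[0,0,0],0],[[0.1,0,2.25],[0,0,0],0],[[0.1,0,2.4],[0,0,0],0],[[0.1,0,2.5],[0,0,0],0],[[0.1,0,2.6],[0,0,0],0],[[0.1,0,2.7],[0,0,0],0],[[0.1,0,2.8],[0,0,0],0],[[0.1,0,2.8],[0,0,0],0]]'
```

```text
time: 4.65
position: [0.4501, -0.3756, 0.0824]
eef_rot: [0.135, 0.991, 0.0, -0.0]
force: [-1.0, 0.4, 3.3]
grip_width: 0.0006
gripper_force: 1.9
```

```bash
python3 -m creep '[[[0,0,0.1],[0,0,0],0],[[0,0,0.2],[0,0,0],0],[[0,0,0.3],[0,0,0],0],[[0,0,0.35],[0,0,0],0],[[0,0,0.35],[0,0,0],0],[[0,0,0.35],[0,0,0],0]]'; python3 sh.py '[[0.45,-0.376,0.22],[0.49,-0.15,0.25],[0.5,0.1,0.25],[0.4357,0.3617,0.18],[0.4357,0.3617,0.135]]'
```

```text
time: 5.4
position: [0.4501, -0.3756, 0.0789]
eef_rot: [0.135, 0.991, 0.0, -0.0]
force: [-1.3, 1.1, 4.4]
grip_width: 0.0005
gripper_force: 2.3
t 5.4 pos [ 0.4501 -0.3756  0.0789] z [-0.  0. -1.] F [-1.3  1.1  4.4] q [ 0.55  0.71  0.15  1.81 -0.16  0.63  2.1 ]
[0.45, -0.376, 0.22] -> [ -0.    -0.05 -14.11]
[0.49, -0.15, 0.25] -> [  2.17  22.8  -17.11]
[0.5, 0.1, 0.25] -> [  7.87  47.17 -17.11]
[0.4357, 0.3617, 0.18] -> [ 21.04  70.67 -10.11]
[0.4357, 0.3617, 0.135] -> [21.04 70.67 -5.61]
```

```bash
python3 -m creep '[[[0,0,-2],[0,0,0],0],[[0,0,-8],[0,0,0],0],[[0,0,-14],[0,0,0],0],[[2.2,22.8,-17],[0,0,0],0],[[2.2,22.8,-17],[0,0,0],0],[[2.2,22.8,-17],[0,0,0],0],[[2.2,22.8,-17],[0,0,0],0],[[7.9,47.2,-17],[0,0,0],0],[[7.9,47.2,-17],[0,0,0],0],[[7.9,47.2,-17],[0,0,0],0],[[7.9,47.2,-17],[0,0,0],0],[[7.9,47.2,-17],[0,0,0],0],[[21,70.7,-12],[0,0,0],0],[[21,70.7,-12],[0,0,0],0],[[21,70.7,-12],[0,0,0],0],[[21,70.7,-12],[0,0,0],0],[[21,70.7,-12],[0,0,0],0],[[21,70.7,-7],[0,0,0],0],[[21,70.7,-7],[0,0,0],0],[[21,70.7,-7],[0,0,0],0]]'
python3 - <<'E'
from sh import *
shift([0.4357,0.3617,0.107])
im,d=grab_frame('wrist');t,dt=grab_frame('top')
a=cv2.resize(t[180:300,60:480],(560,160))
cv2.imwrite('pics/w2.png',np.vstack([im,a])[...,::-1])
P=world('top',dt.astype(float),camera_info('top'))
print(P[247:254,431:438,2].round(3))
E
```

```text
time: 7.9
position: [0.4377, 0.3608, 0.15]
eef_rot: [0.136, 0.991, 0.0, 0.001]
force: [0.7, 0.7, 0.5]
grip_width: 0.0004
gripper_force: 0.0
t 7.9 pos [0.4377 0.3608 0.15  ] z [ 0.001  0.    -1.   ] F [0.7 0.7 0.5] q [-0.79  0.58  0.08  1.81 -0.06  0.75  0.62]
[0.4357, 0.3617, 0.107] -> [0.22 0.03 4.3 ]
[[0.082 0.078 0.077 0.076 0.078 0.081 0.078]
 [0.077 0.077 0.077 0.079 0.077 0.078 0.077]
 [0.08  0.078 0.08  0.078 0.079 0.081 0.078]
 [0.079 0.08  0.076 0.077 0.078 0.077 0.08 ]
 [0.08  0.078 0.078 0.079 0.077 0.082 0.078]
 [0.08  0.078 0.077 0.079 0.079 0.077 0.08 ]
 [0.077 0.078 0.079 0.074 0.076 0.078 0.076]]
```

View pics/w2.png

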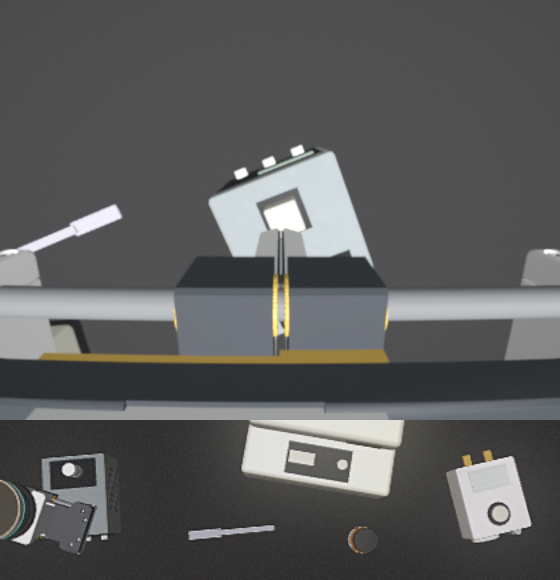

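The purge key now reads 0.078 m, about 8–9 mm down. The fingers are above the square key at (283,215), and the vial stands undisturbed at about (70,470).

```bash
python3 -m creep '[[[0.1,0,1.5],[0,0,0],0],[[0.2,0,3],[0,0,0],0],[[0.2,0,3.8],[0,0,0],0],[[0.2,0,4.1],[0,0,0],0],[[0.2,0,4.25],[0,0,0],0],[[0.2,0,4.35],[0,0,0],0],[[0.2,0,4.45],[0,0,0],0],[[0.2,0,4.55],[0,0,0],0],[[0.2,0,4.65],[0,0,0],0],[[0.2,0,4.75],[0,0,0],0],[[0.2,0,4.85],[0,0,0],0],[[0.2,0,4.95],[0,0,0],0],[[0.2,0,5.05],[0,0,0],0],[[0.2,0,5.1],[0,0,0],0],[[0.2,0,5.1],[0,0,0],0],[[0.2,0,5.1],[0,0,0],0]]'; python3 sh.py '[[0.4357,0.3617,0.24],[0.49,0.2,0.25],[0.5397,-0.0252,0.16],[0.5397,-0.0252,0.117]]'
```

```text
time: 10.0
position: [0.4341, 0.3623, 0.0979]
eef_rot: [0.135, 0.991, -0.0, -0.0]
force: [-2.9, -1.0, 3.7]
grip_width: 0.0007
gripper_force: 1.8
t 10.0 pos [0.4341 0.3623 0.0979] z [-0. -0. -1.] F [-2.9 -1.   3.7] q [-0.79  0.65  0.07  1.86 -0.07  0.63  0.62]
[0.4357, 0.3617, 0.24] -> [ -0.16  -0.02 -14.21]
[0.49, 0.2, 0.25] -> [ -9.71 -14.15 -15.21]
[0.5397, -0.0252, 0.16] -> [-20.5  -34.53  -6.21]
[0.5397, -0.0252, 0.117] -> [-20.5  -34.53  -1.91]
```

```bash
python3 -m creep '[[[0,0,-2],[0,0,0],0],[[0,0,-8],[0,0,0],0],[[0,0,-14],[0,0,0],0],[[-9.7,-14.2,-15],[0,0,0],0],[[-9.7,-14.2,-15],[0,0,0],0],[[-9.7,-14.2,-15],[0,0,0],0],[[-20.5,-34.5,-12],[0,0,0],0],[[-20.5,-34.5,-12],[0,0,0],0],[[-20.5,-34.5,-12],[0,0,0],0],[[-20.5,-34.5,-12],[0,0,0],0],[[-20.5,-34.5,-12],[0,0,0],0],[[-20.5,-34.5,-6.2],[0,0,0],0],[[-20.5,-34.5,-6.2],[0,0,0],0],[[-20.5,-34.5,-6.2],[0,0,0],0]]'
python3 - <<'E'
from sh import *
shift([0.5397,-0.0252,0.117])
im,d=grab_frame('wrist');t,dt=grab_frame('top')
a=cv2.resize(t[180:300,60:480],(560,160))
cv2.imwrite('pics/w3.png',np.vstack([im,a])[...,::-1])
P=world('top',dt.astype(float),camera_info('top'))
print(np.median(P[248:256,110:118,2]))
E
```

```text
time: 11.75
position: [0.5412, -0.024, 0.1612]
eef_rot: [0.134, 0.991, 0.0, 0.001]
force: [0.4, 0.2, -0.1]
grip_width: 0.0007
gripper_force: 0.0
t 11.75 pos [ 0.5412 -0.024   0.1612] z [ 0.002  0.    -1.   ] F [ 0.4  0.2 -0.1] q [-0.1   0.53  0.13  1.87 -0.1   0.74  1.39]
[0.5397, -0.0252, 0.117] -> [ 0.12 -0.16  4.41]
0.09742024700704499
```

View pics/w3.png

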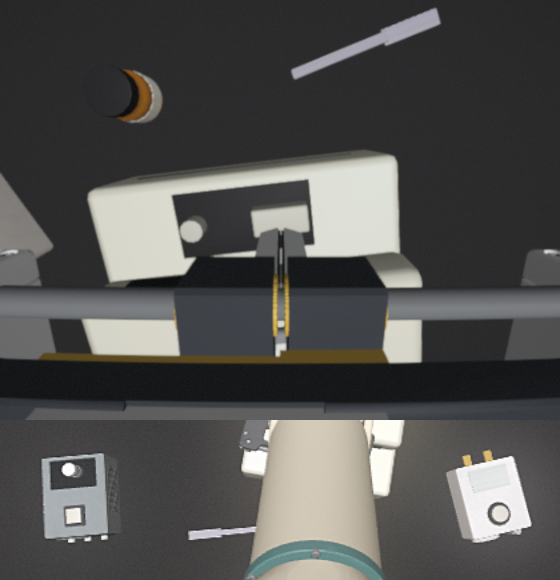

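The lamp key is at 0.097 m, so it is down. The fingers are over the bar key at (280,220), with the stop key well clear at (193,230).

```bash
python3 -m creep '[[[0.1,-0.1,1.5],[0,0,0],0],[[0.1,-0.1,3],[0,0,0],0],[[0.1,-0.1,3.9],[0,0,0],0],[[0.1,-0.1,4.2],[0,0,0],0],[[0.1,-0.1,4.35],[0,0,0],0],[[0.1,-0.1,4.45],[0,0,0],0],[[0.1,-0.1,4.55],[0,0,0],0],[[0.1,-0.1,4.65],[0,0,0],0],[[0.1,-0.1,4.75],[0,0,0],0],[[0.1,-0.1,4.85],[0,0,0],0],[[0.1,-0.1,4.95],[0,0,0],0],[[0.1,-0.1,5.05],[0,0,0],0],[[0.1,-0.1,5.15],[0,0,0],0],[[0.1,-0.1,5.2],[0,0,0],0],[[0.1,-0.1,5.2],[0,0,0],0],[[0.1,-0.1,5.2],[0,0,0],0]]'
```

```text
time: 13.85
position: [0.5401, -0.0255, 0.1079]
eef_rot: [0.134, 0.991, 0.0, 0.001]
force: [0.1, -0.2, -0.1]
grip_width: 0.0003
gripper_force: 0.0
```

The force reads zero, which is unexpected at this depth. I lift clear and check the key.

```bash
python3 -m creep '[[[0,0,-2],[0,0,0],0],[[0,0,-8],[0,0,0],0],[[0,8,-14],[0,0,0],0],[[0,14,-16],[0,0,0],0],[[0,20,-16],[0,0,0],0],[[0,25,-16],[0,0,0],0],[[0,25,-16],[0,0,0],0],[[0,25,-16],[0,0,0],0]]'
python3 - <<'E'
from sh import *
shift()
t,dt=grab_frame('top'); P=world('top',dt.astype(float),camera_info('top'))
for n,u,v in (('purge',434,250),('lamp',114,252),('scan',286,209),('stop',317,213)): print(n,np.median(P[v-3:v+4,u-3:u+4,2]).round(4),P[v,u])
cv2.imwrite('pics/t4.png',cv2.resize(t[150:300,80:480],(800,300))[...,::-1])
E
```

```text
time: 14.85
position: [0.6056, 0.2167, 0.2673]
eef_rot: [0.133, 0.991, 0.0, 0.0]
force: [-0.8, -0.3, -0.4]
grip_width: 0.0007
gripper_force: 0.0
t 14.85 pos [0.6056 0.2167 0.2673] z [ 0. -0. -1.] F [-0.8 -0.3 -0.4] q [-0.47  0.57  0.14  1.46 -0.08  1.12  0.99]
purge 0.0784 [ 0.45029328 -0.37578903  0.07984373]
lamp 0.7665 [0.42409183 0.11807139 0.76699918]
scan 0.108 [ 0.53786329 -0.02651731  0.10890416]
stop 0.1167 [ 0.528891   -0.09631414  0.11690525]
```

View pics/t4.png

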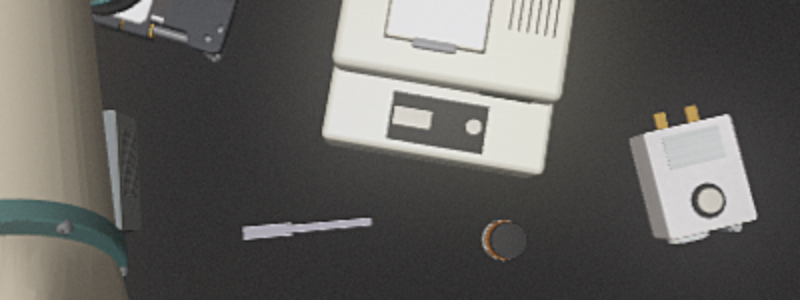

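The bar key reads 0.108 m (9 mm down), and the stop key is up at 0.1167 m. The purge and lamp keys are down, the jar and spatula are where they were, and the robot is clear.

```bash
python3 -c "from workcell import r; print(r.hand_in())"
```

```text
the job is handed in; nothing more can be done
None
```

The job is handed in: the round, square and bar keys were pressed in that order and measured about 8–9 mm down, the stop key is still up, and the vial, jar and spatula looked undisturbed in the last views of each; no verdict came back.

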